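# Slide the top thread card off the pile onto the tray

### The arm

A 6-joint arm with a two-finger parallel gripper is mounted at the origin on the work surface. World frame = base frame: x ahead of the robot, y to its left, z up, the work surface at z = 0. Lengths are in m, angles in rad, forces in N, time in s.
With the tool pointing down it reaches from about 0.35 to 0.85 m from the base axis. Payload 8.1 kg.
Tool frame: the origin (TCP) lies on the mounting face of the last link; the fingertips stand 186 mm ahead of it and the grasp point (between the pads) lies 167 mm ahead of it; z points along the fingers, y is the direction in which the jaws open and shut (so a half turn about z gives the same grasp; the last joint's range is limited). The gripper opens to 93 mm and grips with 3 to 60 N. Pads are 15 mm wide; open, the fingers measure 128 mm over their backs; the gripper's body (75 mm by 188 mm) begins 65 mm behind the grasp point.
Start: joints at [1.2, 0.13, 1.488, -0, 1.523, -0.085], TCP at [0.169, 0.576, 0.405] pointing down, gripper open.
Joint ranges: [-2.96, 2.96], [-0.89, 2.26], [0.02, 2.5], [-1.34, 4.48], [0, 2.73], [-2.66, 2.66]. Speed limits (rad/s): [2.39, 2.39, 2.79, 3.14, 3.14, 3.14].

### API

Orientations are given as a rotation vector (axis times angle).
In Python, from plant import robot, read_camera, spotter gives the robot as it stands.
- The arm moves only by the tool arm_command, never from a script. Its arguments are lists of equal length, an entry for each row: "xyz": the shift along the world's x, y, z in cm, a list of three; "turn": the turn, a rotation vector about the world's x, y, z in rad, a list of three. A call has 1 to 12 rows; each row shifts and turns the commanded pose from where the row before left it; what a row does not reach is not made up. A row lasts 1/8 s, in which the tool goes at most 62.5 mm and 10.7 degrees, less where a joint would pass 70% of its speed; a pose out of reach is approached as far as the arm can. A call is refused whole if a number of a shift passes 6.25 or a number of a turn 0.188, either way. A call with a gripper value outside its range is refused whole. "gripper" is the finger opening in cm, from 0 to 9.3, set as the call begins (left out, the last holds). The fingers move at their own pace and stop on an object; "force" is the grip in N (left out, the last holds). Time passes only in rows, so rows that do not move let the fingers close. It gives the time, the measured TCP pose, the force and the opening at its end, in the units of the state.
- robot.read_state(): the state, without advancing time (a new reading comes with each control period).
- read_camera(name): name is "side" or "top" or "wrist"; returns a dict with "frame" (420x560x3 uint8, red, green, blue), "z_map" (420x560 float32, m along the optical axis (not along the pixel's ray), 0 where there is no reading), "fx", "fy", "cx", "cy" (pixels), "eye" and "orientation" of the camera in the world. Camera axes: x right, y down, z forward; pixel columns grow to the right and rows downward; lengths in m; the calibration is good to about 2 mm. The wrist camera is an equidistant fisheye: a pixel r from the principal point sees the ray r / f radians off the axis. A picture is of the moment at which its call begins.
- robot.close_job(): hands the job in, once; it reports no verdict.
Trained networks look in a picture, given as the dict that the camera call returned (one of the last four; its "shot" number tells which), for a name from the list of things; names that differ only in an ending like _2 or _b are one class to them, and where a whole thing is asked for, a point or a joint stands for the part that bears it (a point fixed in the world has none). Each returns a list of dicts, best first, with "confidence" (0 to 1); they miss things now and then, are a little off and sometimes report something else, mostly with a low value. They report only what shows in the picture. A call takes as long as a camera call. They do not tell look-alikes from the thing itself.
- spotter.masks_of(picture, query): "pixels" (420x560 bool, what is visible of it) and "centre" ([row, column] in pixels, amid what is visible of it).
The state is a dict: "t": time; "q": joint angles; "dq": joint speeds; "joint_torque": joint torques, N m; "tool_pos": TCP position; "orientation": TCP orientation; "force": force on the tool from outside, world axes, zero at the start; "wrist_torque": the same for the moment, N m; "opening": finger opening in m.
Only numpy, scipy, OpenCV 4.12 (cv2) and the standard library are available. Lean on these libraries where they do the work, as an engineer would, in place of code of your own. Each camera call takes 0.05 s, during which the arm holds its last target. There are 200 camera calls.

### The job

Slide the top plywood thread card sideways off the pile in its stand, over the low sill and straight onto the steel tray, and push it fully home, flat and square against the tray's far lip. Press and push gently, never lift or tip the card, and leave the other two cards, the tray and everything else where they are.

Things in the scene. Friction and masses are not known exactly. Their poses are not given: they have to be found in the camera images.
- stand: Aluminium stand fixed on a low grey work board and holding a pile of three cards; 112 (x) by 105 (y) mm. Origin: centre of its underside, on the board. Cards leave it along its own +y. Walls 26 mm high on both x sides and on the -y side (inner faces x = +-51.5, y = -49.5 mm) stand 4 mm above the top card; lugs and plunger housing reach x = +-69 mm.
- card_top: Topmost card: lacquered plywood, 100 mm (own x) by 96 mm (own y) by 6 mm, 30 to 65 g, six flat dark dots along each x edge; too wide to grip across. Origin: centre of its underside, 16 mm over the board at the start (top face 22 mm over it). At most 3 mm of play to the walls. Contact is stiff: a millimetre too deep is 8 to 20 N; more than 20 N from the fingers is too rough.
- board: Grey work board fixed on the desk, 300 by 300 by 12 mm, carrying stand, tray, bobbin and magnifier; it stands on screw feet, so the height of its top over the desk differs each time (15 to 25 mm). Origin: on its underside, below the stand's origin; the board's middle is 80 mm from it in +y.
- plunger_tip (a point): Small brass spring plunger in the stand's +x wall (tip at x = 48.5, y = 0, 19 mm over the board). It holds the top card against the other side wall with about 2 N, so the card resists with over 1 N until its trailing edge has passed the plunger (48 mm of travel); till then a fingertip pressing with less than about 6 N slips on it, and 9 to 15 N drags it along; after that 4 N is enough.
- sill (a point): Middle of the top of the stand's low exit sill, y = 51 mm and 14 mm over the board in the stand's frame; sill 3 mm thick. It holds back the two lower cards; its top is 2 mm below the top card's underside, and the tray deck 2 mm lower still. Card faces slide on each other and on the metal with friction about 0.3; fingertips grip them about twice as well (0.6).
- card_middle: Second card, the same kind and size, below the top one (underside 10 mm over the board). Stays in the stand.
- card_bottom: Lowest card, the same kind and size (underside 4 mm over the board). Stays in the stand.
- tray: Loose steel tray, 0.9 kg, on rubber feet, on the stand's +y side across a 1 to 5 mm gap; shifts at about 7 N of sideways push. Origin: centre of its underside, on the board; 140 (x) by 150 (y) mm. Deck 12 mm over the board. Lips 3 mm thick, 10 mm above the deck, on both x sides (inner faces x = +-67 mm) and the far +y side; open on -y. Axes turned up to 0.04 rad from the stand's.
- tray_stop (a point): Middle of the foot of the inner face of the tray's far (+y) lip, at deck height; 72 mm in +y from the tray's origin. Axes as the tray's, +y pointing into the lip. A card that is home has its origin 48 mm in -y of this point.
- bobbin: Bystander: wooden bobbin standing upright, 36 mm across, 45 mm high, on the board beside the stand. Origin: centre of its underside.
- magnifier: Bystander: glass dome magnifier, 75 mm across, 31 mm high, on the board beside the stand. Origin: centre of its underside.
- bead_box: Bystander: shut plastic bead box with press-button lid, 112 by 162 mm, 60 mm high. Origin: centre of its underside.
- mug: Bystander: white mug, 76 mm across, 88 mm high, handle to its +y. Origin: centre of its underside.
- tape_case: Bystander: round tape-measure case, 56 mm across, 18 mm high. Origin: centre of its underside.
- button_tin: Bystander: round steel tin, 83 mm across, 40 mm high. Origin: centre of its underside.
Not all that is in view belongs to the job. Leave any orange look-alike of the card_top alone.

How it is judged:
By the outcome, as a careful person would: the job done as asked, in the order asked, and still so for the second after the job is handed in, with the robot touching nothing.
It also fails if it takes over 72 s, if anything falls off the work surface, if the arm or the gripper's body presses on something with over 40 N, if the wrist force passes 120 N, or if a joint passes its speed limit or range.

## Working session

There is one attempt and no reset: what is moved stays moved. The work goes in short steps, Python scripts to look and compute and a tool call to move; the robot and the scene stay as the last step left them, time stands still between calls to the robot, and variables do not carry over. Pictures are saved under pics/ and viewed, about 8 in all and at most 12, crops included, and the job is handed in when it is done.

Besides the shell and the picture viewer there is one more tool, called after ">>>" as name(argument=value, ...) on one line, values as JSON. arm_command: Moves the arm, as the interface text tells. Its arguments: {"type":"object","properties":{"xyz":{"type":"array","items":{"type":"array","items":{"type":"number"}}},"turn":{"type":"array","items":{"type":"array","items":{"type":"number"}}},"gripper":{"type":"number"},"force":{"type":"number"}},"required":["xyz","turn"]}

```bash
mkdir -p pics; ls; cat > h.py <<'E'
import numpy as np, cv2
from scipy.spatial.transform import Rotation as R
from plant import robot, read_camera, spotter
def rot(p):
    o=np.array(p["orientation"],float)
    return o if o.shape==(3,3) else R.from_rotvec(o).as_matrix() if o.size==3 else R.from_quat(o).as_matrix()
def cloud(p):
    z=p["z_map"].astype(float); h,w=z.shape
    v,u=np.mgrid[:h,:w]
    P=np.stack([(u-p["cx"])/p["fx"]*z,(v-p["cy"])/p["fy"]*z,z],-1)
    W=P@rot(p).T+np.array(p["eye"]); W[z==0]=np.nan
    return W
def save(n,p,crop=None,s=1):
    f=p["frame"]
    if crop: a,b,c,d=crop; f=f[a:b,c:d]
    f=cv2.resize(f,None,fx=s,fy=s,interpolation=cv2.INTER_CUBIC)
    cv2.imwrite("pics/"+n,f[...,::-1])
E
python3 - <<'E'
from h import *
s=robot.read_state(); print({k:np.round(v,3) for k,v in s.items()})
for n in ("top","side"):
    p=read_camera(n); print(n,p["eye"],p["orientation"],p["fx"],p["cx"],p["cy"])
    W=cloud(p); save(n+"0.png",p)
    for q in ("card_top","stand","tray","board","bobbin","magnifier","plunger_tip","sill","tray_stop"):
        for m in spotter.masks_of(p,q)[:3]:
            w=W[m["pixels"]]; print(q,round(m["confidence"],2),np.round(m["centre"]),m["pixels"].sum(),np.round(np.nanmedian(w,0),4))
E
```

```text
pics
{'t': np.float64(0.0), 'q': array([ 1.2  ,  0.131,  1.489, -0.   ,  1.523, -0.085]), 'dq': array([-0.002, -0.002,  0.   ,  0.001,  0.002, -0.001]), 'joint_torque': array([ 2.0000e-03, -5.5986e+01, -4.9174e+01,  7.7000e-02,  3.5000e-02,
       -0.0000e+00]), 'tool_pos': array([0.169, 0.575, 0.404]), 'orientation': array([-4.470e-01, -3.109e+00,  3.000e-03]), 'force': array([-0.115,  0.054,  0.402]), 'wrist_torque': array([-0.045, -0.017,  0.024]), 'opening': np.float64(0.093)}
top [0.53529665 0.02375817 1.30803344] [-2.19366671  2.17190796 -0.07877177] 435.9320871139336 283.93598309171983 212.03443995012933
card_top 0.91 [249. 345.] 1189 [ 0.5295 -0.1458  0.04  ]
card_top 0.67 [148. 326.] 1034 [ 0.8312 -0.1015  0.0061]
stand 0.77 [227. 341.] 243 [ 0.5578 -0.1513  0.0402]
tray 0.77 [260. 294.] 2553 [ 0.4908 -0.0185  0.0304]
board 0.68 [245. 323.] 5914 [ 0.524  -0.0636  0.0183]
bobbin 0.62 [210. 338.] 133 [ 0.6322 -0.1226  0.0622]
bobbin 0.29 [253. 125.] 825 [0.5049 0.4836 0.04  ]
magnifier 0.77 [286. 346.] 524 [ 0.4175 -0.153   0.0407]
plunger_tip 0.83 [228. 334.] 290 [ 0.5423 -0.
[... 330 characters left out ...]
. 285.] 1388 [ 0.5305 -0.1483  0.0399]
card_top 0.74 [226. 361.] 928 [ 0.8304 -0.1058  0.0057]
card_top 0.74 [252. 310.] 280 [ 0.6314 -0.1304  0.0457]
stand 0.59 [298. 282.] 876 [ 0.4971 -0.175   0.0363]
tray 0.87 [255. 238.] 3010 [ 0.4889 -0.0213  0.0302]
board 0.96 [296. 257.] 5752 [ 0.4393 -0.0952  0.0179]
board 0.39 [297. 281.] 902 [ 0.4972 -0.1755  0.0362]
bobbin 0.83 [255. 315.] 227 [ 0.6318 -0.1311  0.0455]
magnifier 0.68 [309. 246.] 865 [ 0.4107 -0.1693  0.0392]
plunger_tip 0.61 [297. 283.] 905 [ 0.4965 -0.1747  0.0372]
sill 0.72 [296. 281.] 882 [ 0.4954 -0.1754  0.0363]
tray_stop 0.61 [255. 240.] 2884 [ 0.4892 -0.0213  0.0302]
tray_stop 0.46 [298. 283.] 888 [ 0.4966 -0.1763  0.0362]
```

```bash
python3 - <<'E'
from h import *
p=read_camera("top"); W=cloud(p)
save("top_c.png",p,(120,320,240,400),4)
f=cv2.imread("pics/top_c.png"); cv2.imwrite("pics/top_c.png",cv2.resize(f,(480,600)))
q=read_camera("side"); save("side_c.png",q,(200,350,180,380),4)
for n,pp in (("top",p),("side",q)):
    W=cloud(pp)
    for name in ("card_top","tray","board"):
        m=spotter.masks_of(pp,name)[0]; w=W[m["pixels"]]; w=w[~np.isnan(w[:,0])]
        z0=np.median(w[:,2]); w=w[abs(w[:,2]-z0)<.003]
        r=cv2.minAreaRect((w[:,:2]*1000).astype(np.float32)); print(n,name,z0,np.round(r[0],1),np.round(r[1],1),round(r[2],1))
    h,_=np.histogram(W[...,2][(W[...,0]>.33)&(W[...,0]<.68)&(W[...,1]>-.25)&(W[...,1]<.1)],bins=np.arange(0,.07,.001)); print(h)
E
```

```text
top card_top 0.040381283352361796 [ 529.3 -145.9] [98.1 95.7] 19.7
top tray 0.03047364057140678 [491.4 -19.7] [135.7 148.2] 18.4
top board 0.018210551285332777 [504.5 -70.9] [299.2 299.9] 19.0
[538 484 404 267 145  93  37  15  12   4   9  23  83 149 345 469 701 795
 848 731 617 403 253 125  93 115 132 230 298 357 388 358 247 184 136 102
 105 147 200 236 240 202 211 164 106  81  55  40  28  13   8   7   3   2
   0   1   0   2   3   7   9   9  26  22  12  10  11   3   5]
side card_top 0.005897788167332718 [ 834.4 -102.4] [102.  99.] 20.8
side tray 0.030180216535989624 [493.4 -20.8] [141.3 151.2] 18.9
side board 0.0178431726628 [506.6 -72.7] [302.4 302. ] 19.0
[1313  805  309   50    4    3   11   12   22   36   42   37   29   48
   83  315  943 1534 1606  855  317  107   83   66   55   74   91  184
  470  703  670  428  174  104   90   90  102  175  354  566  503  317
  161  130  132   84   62   53   28   11    4    0    0    0    0    1
    3    5    2    6   13   21   31   40   13    7    0    0    0]
```

View pics/top0.png

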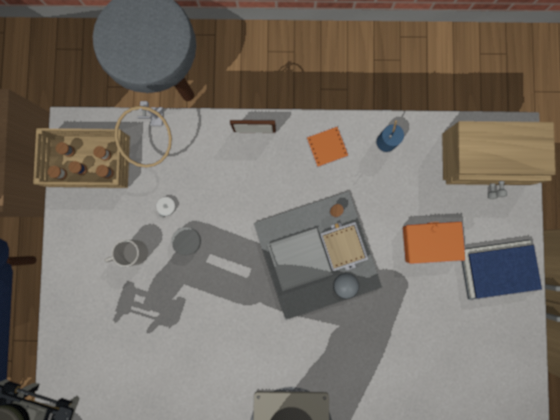

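View pics/side_c.png

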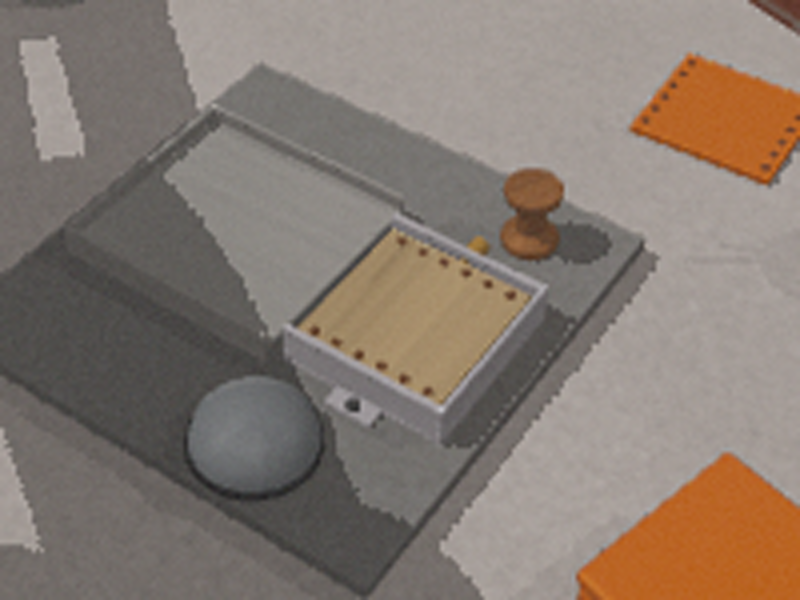

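View pics/top_c.png

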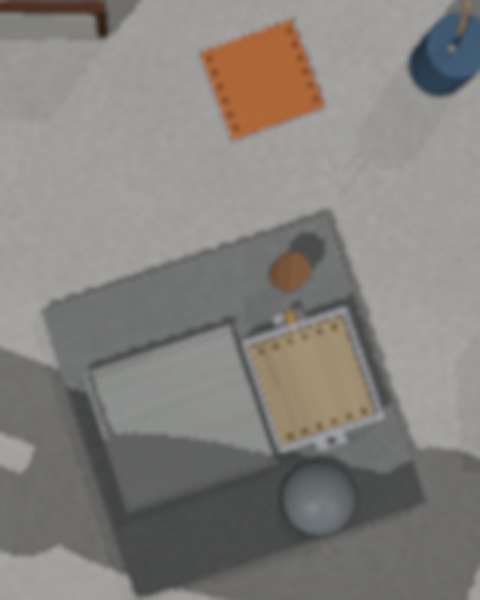

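Candidates for card_top in the top view: the plywood card in the stand at (345,249), the flat orange card at (326,148) and the orange box at (434,242). I choose the plywood one, because it sits inside the walled stand with the brass plunger at +x. The close crop confirms it, with plywood colour and six dots per x edge. The board's yaw is about 19°, and the tray lies in the stand's +y direction.

Next I approach a hover with the jaws along the stand's x.

>>> arm_command(xyz=[[3,-6.2,-0.5],[3,-6.2,-0.5],[3,-6.2,-0.5],[3,-6.2,-0.5],[3,-6.2,-0.5],[3,-6.2,-0.5],[3,-6.2,-0.5],[3,-6.2,-0.5],[3,-6.2,-0.5],[3,-6.2,-0.5],[3,-6.2,-0.5],[3,-6.2,-0.5]], turn=[[0,0,-0.08],[0,0,-0.08],[0,0,-0.08],[0,0,-0.08],[0,0,-0.08],[0,0,-0.08],[0,0,-0.08],[0,0,-0.08],[0,0,-0.08],[0,0,-0.08],[0,0,-0.08],[0,0,-0.08]], gripper=5.0)

```text
t: 2.9
tool_pos: [0.4955, -0.0998, 0.3506]
orientation: [1.836, 2.548, 0.001]
force: [0.7, 0.7, 0.8]
opening: 0.0499
```

>>> arm_command(xyz=[[0,0,0],[0,0,0],[0,0,0]], turn=[[0,0,0],[0,0,0],[0,0,0]])

```text
t: 3.28
tool_pos: [0.4947, -0.0965, 0.3507]
orientation: [1.83, 2.553, 0.001]
force: [-0.1, 0.3, 0.2]
opening: 0.05
```

```bash
cat >> h.py <<'E'
def ortho(p,z,c=(.5055,-.072),yaw=np.radians(19.0),half=.16,px=.0006):
    # stand-aligned picture of plane z: right = stand +y, up = stand +x
    n=int(2*half/px); b,a=np.mgrid[:n,:n]; dy=(a-n/2)*px; dx=-(b-n/2)*px
    X=c[0]+dx*np.cos(yaw)-dy*np.sin(yaw); Y=c[1]+dx*np.sin(yaw)+dy*np.cos(yaw)
    P=(np.stack([X,Y,np.full_like(X,z)],-1)-np.array(p["eye"]))@rot(p)
    r=np.hypot(P[...,0],P[...,1]); th=np.arctan2(r,P[...,2]); k=th/np.maximum(r,1e-9)
    u=(p["cx"]+p["fx"]*k*P[...,0]).astype(np.float32); v=(p["cy"]+p["fy"]*k*P[...,1]).astype(np.float32)
    return cv2.remap(p["frame"],u,v,cv2.INTER_CUBIC)
E
python3 - <<'E'
from h import *
s=robot.read_state(); Rm=R.from_rotvec(s["orientation"]).as_matrix()
print(s["tool_pos"],Rm.round(4).tolist(),"jaw yaw",np.degrees(np.arctan2(Rm[1,1],Rm[0,1])))
p=read_camera("wrist"); print(p["eye"],p["fx"])
o=ortho(p,.034); 
for i in range(0,533,50):   # 30 mm grid ticks at edges
    o[:8,int(266.5+(i-266)//50*50)%533]=255
cv2.imwrite("pics/w1.png",o[...,::-1]); print(o.shape)
E
```

```text
[ 0.49468544 -0.0964829   0.35072834] [[-0.3211, 0.9471, 0.0004], [0.9471, 0.3211, 0.0002], [0.0001, 0.0004, -1.0]] jaw yaw 18.728177653716028
[ 0.47015687 -0.02061372  0.33056568] 325.19226210127806
(533, 533, 3)
```

View pics/w1.png

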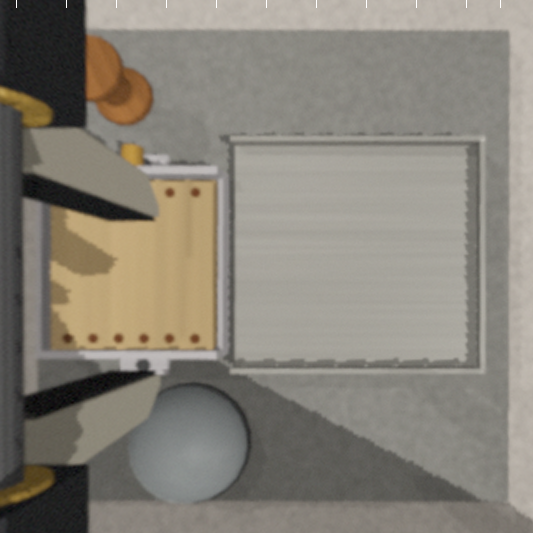

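>>> arm_command(xyz=[[1.1,-1.8,0],[1.1,-1.8,0],[1.1,-1.8,0],[1.1,-1.8,0],[0,0,-3],[0,0,-3],[0,0,-3],[0,0,-1.5],[0,0,-0.5],[0,0,0],[0,0,0]], turn=[[0,0,0.005],[0,0,0],[0,0,0],[0,0,0],[0,0,0],[0,0,0],[0,0,0],[0,0,0],[0,0,0],[0,0,0],[0,0,0]])

```text
t: 4.7
tool_pos: [0.5395, -0.1698, 0.2418]
orientation: [1.825, 2.555, 0.001]
force: [0.1, -0.7, 1.3]
opening: 0.0499
```

```bash
cat >> h.py <<'E'
O=np.array([.5316,-.1477]); Y=np.radians(19.0); A=np.array([[np.cos(Y),np.sin(Y)],[-np.sin(Y),np.cos(Y)]])
def st():
    s=robot.read_state(); Rm=R.from_rotvec(s["orientation"]).as_matrix()
    print("t",round(s["t"],2),"tip stand xy mm",(A@(s["tool_pos"][:2]-O)*1000).round(1),"tip z",round((s["tool_pos"][2]-.186)*1000,2),"F",s["force"].round(2),"M",s["wrist_torque"].round(3),"yaw",np.degrees(np.arctan2(Rm[1,1],Rm[0,1])).round(2),"down err",Rm[:2,2].round(4),"jaw tilt",Rm[2,1].round(4))
E
python3 - <<'E'
from h import *
st(); p=read_camera("wrist"); save("w2.png",p)
E
```

```text
t 4.7 tip stand xy mm [  0.3 -23.5] tip z 55.84 F [ 0.1  -0.72  1.28] M [-0.078  0.071  0.017] yaw 18.92 down err [ 0.0021 -0.0008] jaw tilt 0.0017
```

View pics/w2.png

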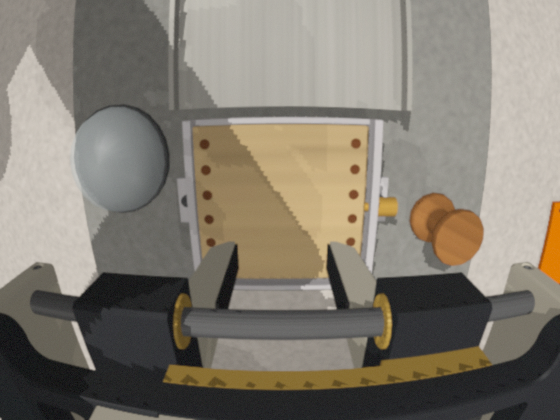

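>>> arm_command(xyz=[[0,0,-0.5],[0,0,-0.5],[0,0,-0.2],[0,0,-0.1],[0,0,0],[0,0,0],[0,0,0],[0,0,0]], turn=[[0,0,0],[0,0,0],[0,0,0],[0,0,0],[0,0,0],[0,0,0],[0,0,0],[0,0,0]])

```text
t: 5.75
tool_pos: [0.539, -0.1697, 0.2275]
orientation: [1.826, 2.556, 0.0]
force: [-0.5, 0.7, 0.4]
opening: 0.0502
```

>>> arm_command(xyz=[[0,0,-0.05],[0,0,0],[0,0,0]], turn=[[0,0,0],[0,0,0],[0,0,0]])

```text
t: 6.12
tool_pos: [0.5389, -0.1697, 0.2269]
orientation: [-1.826, -2.556, 0.0]
force: [0.3, -0.2, 0.1]
opening: 0.0499
```

>>> arm_command(xyz=[[0,0,-0.05],[0,0,0],[0,0,0]], turn=[[0,0,0],[0,0,0],[0,0,0]])

```text
t: 6.5
tool_pos: [0.5389, -0.1697, 0.2264]
orientation: [-1.826, -2.556, 0.0]
force: [0.9, -0.7, -0.6]
opening: 0.0501
```

>>> arm_command(xyz=[[0,0,-0.03],[0,0,0],[0,0,0]], turn=[[0,0,0],[0,0,0],[0,0,0]])

```text
t: 6.88
tool_pos: [0.539, -0.1697, 0.2263]
orientation: [1.826, 2.556, 0.0]
force: [-0.8, 0.3, 2.8]
opening: 0.0499
```

>>> arm_command(xyz=[[0,0,-0.03],[0,0,0],[0,0,0]], turn=[[0,0,0],[0,0,0],[0,0,0]])

```text
t: 7.25
tool_pos: [0.539, -0.1697, 0.2263]
orientation: [1.826, 2.556, -0.0]
force: [-3.2, 0.1, 6.2]
opening: 0.05
```

>>> arm_command(xyz=[[0,0,-0.02],[0,0,0],[0,0,0]], turn=[[0,0,0],[0,0,0],[0,0,0]])

```text
t: 7.62
tool_pos: [0.539, -0.1697, 0.2263]
orientation: [1.826, 2.556, -0.0]
force: [-3.1, 1.6, 8.1]
opening: 0.0499
```

>>> arm_command(xyz=[[0,0,-0.025],[-0.033,0.095,0],[-0.033,0.095,0],[-0.033,0.095,0],[-0.033,0.095,0],[-0.033,0.095,0],[-0.033,0.095,0]], turn=[[0,0,0],[0,0,0],[0,0,0],[0,0,0],[0,0,0],[0,0,0],[0,0,0]])

```text
t: 8.5
tool_pos: [0.5375, -0.1645, 0.2263]
orientation: [1.825, 2.554, -0.0]
force: [-0.2, -2.3, 5.7]
opening: 0.0503
```

```bash
cat >> h.py <<'E'
def card(n="wrist"):
    p=read_camera(n)
    o=ortho(p,.039) if n=="wrist" else None
    return p,o
E
python3 - <<'E'
from h import *
st(); p=read_camera("wrist"); cv2.imwrite("pics/w3.png",ortho(p,.040,c=O,half=.1,px=.0004)[...,::-1])
E
```

```text
t 8.5 tip stand xy mm [  0.1 -17.8] tip z 40.3 F [-0.25 -2.34  5.73] M [-0.604  0.157  0.067] yaw 18.9 down err [ 0.002  -0.0015] jaw tilt 0.0014
```

View pics/w3.png

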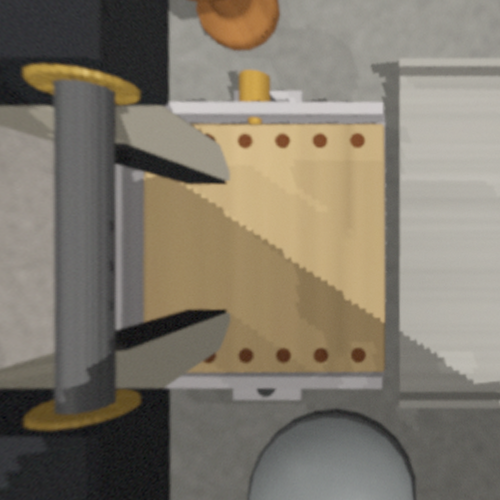

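The card has moved 6 mm with the fingers, with its leading edge at column 385, and it is straight between the walls. I continue with slightly more press.

>>> arm_command(xyz=[[-0.033,0.095,-0.025],[-0.049,0.142,-0.02],[-0.065,0.189,0],[-0.065,0.189,0],[-0.065,0.189,0]], turn=[[0,0,0],[0,0,0],[0,0,0],[0,0,0],[0,0,0]])

```text
t: 9.18
tool_pos: [0.5351, -0.1566, 0.2263]
orientation: [1.824, 2.553, 0.0]
force: [1.3, -3.1, 7.2]
opening: 0.0502
```

```bash
cat >> h.py <<'E'
def dots(z=.040):
    p=read_camera("wrist"); px=.0004; half=.15; c=O+A.T@np.array([0,.08])
    o=ortho(p,z,c=c,half=half,px=px).astype(int); n=o.shape[0]
    r,g,b=o[...,0],o[...,1],o[...,2]
    m=((r<150)&(r-g>30)&(r-b>40)&(r>50)).astype(np.uint8)
    k,_,stt,ce=cv2.connectedComponentsWithStats(m)
    pts=[((n/2-ce[i][1])*px*1e3,(ce[i][0]-n/2)*px*1e3+80) for i in range(1,k) if 40<stt[i,4]<300 and max(stt[i,2],stt[i,3])<18]
    pts=np.array([q for q in pts if abs(q[0])<65]); 
    for s,nm in ((1,"+x"),(-1,"-x")):
        q=pts[pts[:,0]*s>20]
        if len(q)>1: q=q[q[:,1].argsort()]; print(nm,"dots x",q[:,0].round(1),"y",q[:,1].round(1),"card travel",(q[-1,1]-37.5).round(1),"slope",np.polyfit(q[:,1],q[:,0],1)[0].round(3))
    return p
E
python3 - <<'E'
from h import *
st(); dots()
E
```

```text
t 9.18 tip stand xy mm [ 0.4 -9.5] tip z 40.31 F [ 1.26 -3.11  7.17] M [-0.703  0.107  0.1  ] yaw 18.91 down err [ 0.003 -0.002] jaw tilt 0.0022
+x dots x [44.3 44.6 44.9 45.3] y [ 4.4 19.4 34.3 49.3] card travel 11.8 slope 0.022
-x dots x [-41.4 -41.1 -41.  -40.6] y [ 6.4 21.2 36.  51.1] card travel 13.6 slope 0.016
```

>>> arm_command(xyz=[[-0.033,0.095,-0.025],[-0.065,0.189,0],[-0.065,0.189,0],[-0.065,0.189,0],[-0.065,0.189,0],[-0.065,0.189,0]], turn=[[0,0,0.005],[0,0,0.005],[0,0,0.005],[0,0,0],[0,0,0],[0,0,0]])

```text
t: 9.98
tool_pos: [0.5317, -0.1462, 0.2263]
orientation: [1.805, 2.566, 0.001]
force: [2.0, -3.5, 8.6]
opening: 0.0498
```

```bash
python3 - <<'E'
from h import *
st(); dots()
E
```

```text
t 9.97 tip stand xy mm [0.6 1.4] tip z 40.3 F [ 2.04 -3.48  8.61] M [-0.658 -0.03   0.01 ] yaw 19.77 down err [ 0.0037 -0.0021] jaw tilt 0.0028
+x dots x [44.7 45.3 45.8 46.2] y [13.  27.9 42.8 57.7] card travel 20.2 slope 0.034
-x dots x [-41.1 -40.3 -40.  -39.6] y [15.9 30.8 45.6 60.9] card travel 23.4 slope 0.033
```

>>> arm_command(xyz=[[0.071,0.0245,0],[0.071,0.0245,0],[0,0,0],[0,0,0]], turn=[[-0.0013,0.0038,0],[-0.0013,0.0038,0],[0,0,0],[0,0,0]])

```text
t: 10.52
tool_pos: [0.533, -0.1455, 0.2264]
orientation: [-1.807, -2.569, 0.009]
force: [-1.4, -0.8, 9.3]
opening: 0.05
```

```bash
cat >> h.py <<'E'
def bal():
    s=robot.read_state(); F,M=s["force"],s["wrist_torque"]; Rm=R.from_rotvec(s["orientation"]).as_matrix()
    t=Rm[:,2]*.186; res=M-np.cross(t,F); res2=A@res[:2]; Fs=A@F[:2]
    print("Fstand",Fs.round(2),"Fz",F[2].round(2),"load centre x",(-res2[1]/F[2]*1e3).round(1),"y",(res2[0]/F[2]*1e3).round(1))
E
python3 - <<'E'
from h import *
st(); bal(); dots(); bal()
E
```

```text
t 10.53 tip stand xy mm [2.1 1.6] tip z 40.35 F [-1.35 -0.84  9.33] M [-0.209 -0.092 -0.025] yaw 19.76 down err [-0.0043 -0.004 ] jaw tilt -0.0054
Fstand [-1.55 -0.35] Fz 9.33 load centre x 34.0 y -16.9
+x dots x [44.7 45.1 45.6 46. ] y [13.4 28.5 43.4 58.3] card travel 20.8 slope 0.031
-x dots x [-41.2 -40.3 -40.2 -39.8] y [16.3 31.2 45.9 61.1] card travel 23.6 slope 0.031
Fstand [-1.12 -1.21] Fz 9.07 load centre x 26.8 y -0.3
```

>>> arm_command(xyz=[[-0.033,0.095,0],[-0.065,0.189,0],[-0.065,0.189,0]], turn=[[0,0,0],[0,0,0],[0,0,0]])

```text
t: 10.95
tool_pos: [0.5314, -0.1411, 0.2264]
orientation: [-1.807, -2.569, 0.01]
force: [-0.9, -3.8, 8.8]
opening: 0.05
```

```bash
python3 - <<'E'
from h import *
st(); bal(); dots(); bal()
E
```

```text
t 10.95 tip stand xy mm [2.  6.3] tip z 40.39 F [-0.93 -3.77  8.75] M [-0.606 -0.057 -0.073] yaw 19.75 down err [-0.0041 -0.0047] jaw tilt -0.0054
Fstand [-2.11 -3.26] Fz 8.75 load centre x 29.4 y 2.2
+x dots x [44.1 44.3 44.6 44.8] y [17.9 33.  47.9 62.8] card travel 25.3 slope 0.015
-x dots x [-41.7 -41.4 -41.2 -41.3] y [19.3 34.1 49.  64.2] card travel 26.7 slope 0.01
Fstand [-2.09 -1.66] Fz 9.47 load centre x 16.7 y -18.9
```

>>> arm_command(xyz=[[-0.033,0.095,-0.01],[-0.065,0.189,0],[-0.065,0.189,0]], turn=[[0,0,0],[0,0,0],[0,0,0]])

```text
t: 11.38
tool_pos: [0.5298, -0.1364, 0.2264]
orientation: [-1.807, -2.569, 0.01]
force: [-1.2, -3.5, 9.8]
opening: 0.0499
```

```bash
python3 - <<'E'
from h import *
st(); bal(); dots(); bal()
E
```

```text
t 11.38 tip stand xy mm [ 2.  11.3] tip z 40.36 F [-1.23 -3.46  9.76] M [-0.616 -0.021 -0.06 ] yaw 19.75 down err [-0.004  -0.0047] jaw tilt -0.0054
Fstand [-2.29 -2.87] Fz 9.76 load centre x 26.1 y -5.1
+x dots x [44.2 44.4 44.6 44.9] y [22.9 37.9 52.8 67.8] card travel 30.3 slope 0.017
-x dots x [-41.6 -41.5 -41.2 -40.4] y [24.1 39.  54.1 69.6] card travel 32.1 slope 0.025
Fstand [-2.21 -3.31] Fz 9.3 load centre x 21.8 y 15.1
```

>>> arm_command(xyz=[[-0.033,0.095,0],[-0.065,0.189,0],[-0.065,0.189,0],[-0.065,0.189,0],[-0.065,0.189,0],[-0.065,0.189,0]], turn=[[0,0,0],[0,0,0],[0,0,0],[0,0,0],[0,0,0],[0,0,0]])

```text
t: 12.18
tool_pos: [0.5262, -0.1259, 0.2264]
orientation: [-1.807, -2.569, 0.009]
force: [-1.2, -3.7, 9.6]
opening: 0.0497
```

```bash
python3 - <<'E'
from h import *
st(); bal(); dots(); bal()
E
```

```text
t 12.18 tip stand xy mm [ 2.  22.4] tip z 40.35 F [-1.2  -3.75  9.64] M [-0.575 -0.078 -0.142] yaw 19.75 down err [-0.004  -0.0046] jaw tilt -0.0053
Fstand [-2.35 -3.16] Fz 9.64 load centre x 34.6 y 2.4
+x dots x [44.3 44.6 44.9 45.2] y [33.8 48.9 63.8 78.7] card travel 41.2 slope 0.022
-x dots x [-41.2 -40.8 -40.7] y [50.5 65.5 80.5] card travel 43.0 slope 0.02
Fstand [-2.25 -2.39] Fz 9.98 load centre x 28.8 y -0.8
```

>>> arm_command(xyz=[[-0.033,0.095,0],[-0.065,0.189,0],[-0.065,0.189,0],[-0.065,0.189,0],[-0.065,0.189,0]], turn=[[0,0,0],[0,0,0],[0,0,0],[0,0,0],[0,0,0]])

```text
t: 12.85
tool_pos: [0.5233, -0.1173, 0.2264]
orientation: [-1.807, -2.569, 0.009]
force: [0.2, -2.9, 8.4]
opening: 0.05
```

```bash
python3 - <<'E'
from h import *
st(); bal(); p=dots(); bal()
cv2.imwrite("pics/w4.png",ortho(p,.040,c=O+A.T@np.array([0,.08]),half=.14,px=.0005)[...,::-1])
E
```

```text
t 12.85 tip stand xy mm [ 2.1 31.5] tip z 40.36 F [ 0.18 -2.86  8.44] M [-0.459 -0.216 -0.077] yaw 19.75 down err [-0.0039 -0.0043] jaw tilt -0.0051
Fstand [-0.76 -2.76] Fz 8.44 load centre x 24.1 y 1.7
+x dots x [44.3 44.6 44.7 44.9] y [43.1 58.2 73.1 88. ] card travel 50.5 slope 0.013
-x dots x [-41.1 -40.9] y [74.2 89.2] card travel 51.7 slope 0.017
Fstand [-0.85 -1.42] Fz 9.9 load centre x 8.6 y -9.2
```

View pics/w4.png

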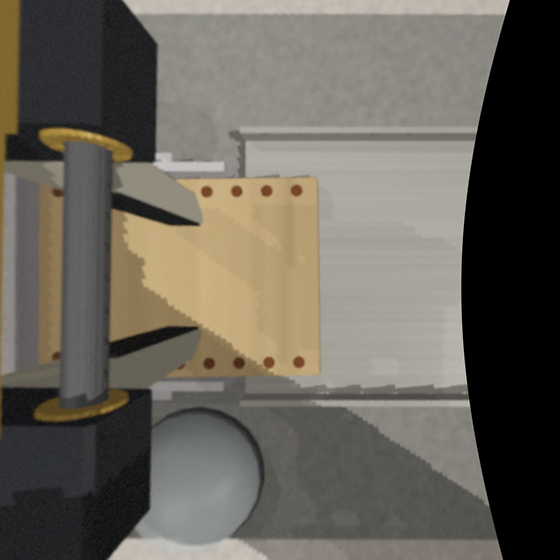

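>>> arm_command(xyz=[[-0.07,-0.024,0.02],[-0.033,0.095,0.015],[-0.065,0.189,0],[-0.065,0.189,0],[-0.065,0.189,0],[-0.065,0.189,0]], turn=[[0.0013,-0.0038,0],[0,0,0],[0,0,0],[0,0,0],[0,0,0],[0,0,0]])

```text
t: 13.65
tool_pos: [0.5196, -0.1088, 0.2263]
orientation: [1.807, 2.569, -0.004]
force: [0.6, -2.5, 7.4]
opening: 0.0501
```

```bash
python3 - <<'E'
from h import *
st(); bal(); p=dots(); bal()
E
```

```text
t 13.65 tip stand xy mm [ 1.3 40.7] tip z 40.27 F [ 0.63 -2.54  7.39] M [-0.385 -0.271 -0.073] yaw 19.76 down err [-0.0005 -0.0025] jaw tilt -0.0013
Fstand [-0.23 -2.6 ] Fz 7.39 load centre x 23.8 y 4.8
+x dots x [43.4 42.9 42.1 41.5] y [52.3 67.2 82.2 97.1] card travel 59.6 slope -0.045
-x dots x [-43.6 -44.3] y [78.2 93.2] card travel 55.7 slope -0.044
Fstand [-0.3  -1.55] Fz 6.79 load centre x 18.5 y -7.3
```

>>> arm_command(xyz=[[-0.105,-0.036,0],[0,0,0],[-0.033,0.095,0],[-0.033,0.095,0],[0,0,0]], turn=[[0.002,-0.0057,0],[0,0,0],[0,0,0],[0,0,0],[0,0,0]])

```text
t: 14.32
tool_pos: [0.5178, -0.1073, 0.2263]
orientation: [1.805, 2.566, 0.004]
force: [0.9, -1.3, 7.1]
opening: 0.0501
```

```bash
python3 - <<'E'
from h import *
st(); bal(); p=dots(); bal()
E
```

```text
t 14.32 tip stand xy mm [ 0.2 42.7] tip z 40.32 F [ 0.89 -1.28  7.14] M [-0.445  0.096  0.033] yaw 19.77 down err [ 0.005  -0.0006] jaw tilt 0.0045
Fstand [ 0.42 -1.5 ] Fz 7.14 load centre x -44.9 y -14.9
+x dots x [43.6 43.1 42.5 42.1] y [53.2 68.2 83.1 98. ] card travel 60.5 slope -0.034
-x dots x [-41.8 -43.2 -43.6] y [65.8 80.2 95.1] card travel 57.6 slope -0.064
Fstand [-0.54 -1.56] Fz 8.73 load centre x -17.9 y -11.3
```

>>> arm_command(xyz=[[-0.033,0.095,0.01],[-0.033,0.095,0],[-0.033,0.095,0],[-0.033,0.095,0]], turn=[[0,0,-0.01],[0,0,-0.01],[0,0,0],[0,0,0]])

```text
t: 14.88
tool_pos: [0.5165, -0.1035, 0.2263]
orientation: [1.83, 2.548, 0.004]
force: [0.6, -2.9, 6.9]
opening: 0.0503
```

```bash
python3 - <<'E'
from h import *
st(); bal(); p=dots(); bal()
E
```

```text
t 14.88 tip stand xy mm [ 0.1 46.7] tip z 40.32 F [ 0.58 -2.88  6.86] M [-0.528  0.029  0.036] yaw 18.62 down err [ 0.0049 -0.0007] jaw tilt 0.0044
Fstand [-0.39 -2.91] Fz 6.86 load centre x -19.5 y 8.0
+x dots x [43.8 43.8 43.7 43.8] y [ 55.1  70.1  85.1 100. ] card travel 62.5 slope -0.002
-x dots x [-42.  -41.9 -41.9] y [ 70.  85. 100.] card travel 62.5 slope 0.003
Fstand [-0.1  -2.06] Fz 6.71 load centre x -26.2 y -12.3
```

>>> arm_command(xyz=[[0.06,0.02,0],[-0.033,0.095,0.01],[-0.033,0.095,0],[-0.033,0.095,0],[-0.033,0.095,0],[0,0,0]], turn=[[-0.0011,0.0032,0],[0,0,0],[0,0,0],[0,0,0],[0,0,0],[0,0,0]])

```text
t: 15.68
tool_pos: [0.5156, -0.0994, 0.2262]
orientation: [1.832, 2.55, -0.001]
force: [0.3, -1.4, 5.7]
opening: 0.0499
```

```bash
python3 - <<'E'
from h import *
st(); bal(); p=dots(); bal()
E
```

```text
t 15.68 tip stand xy mm [ 0.6 50.9] tip z 40.21 F [ 0.26 -1.37  5.72] M [-0.349 -0.052 -0.065] yaw 18.62 down err [ 0.0013 -0.0015] jaw tilt 0.0007
Fstand [-0.2  -1.38] Fz 5.72 load centre x -5.0 y -15.5
+x dots x [43.7 43.7 43.6 43.6] y [ 59.3  74.3  89.3 104.2] card travel 66.7 slope -0.003
-x dots x [-42.  -41.9 -41.9] y [ 74.4  89.4 104.4] card travel 66.9 slope 0.004
Fstand [-0.37 -1.48] Fz 6.7 load centre x -13.2 y -7.3
```

>>> arm_command(xyz=[[-0.033,0.095,0.01],[-0.033,0.095,0],[-0.033,0.095,0],[-0.033,0.095,0],[-0.033,0.095,0],[-0.033,0.095,0],[0,0,0]], turn=[[0,0,0],[0,0,0],[0,0,0],[0,0,0],[0,0,0],[0,0,0],[0,0,0]])

```text
t: 16.6
tool_pos: [0.5135, -0.0935, 0.226]
orientation: [1.832, 2.551, -0.001]
force: [1.3, -0.2, 5.9]
opening: 0.0501
```

```bash
python3 - <<'E'
from h import *
st(); bal(); p=dots(); bal()
E
```

```text
t 16.6 tip stand xy mm [ 0.5 57.2] tip z 39.99 F [ 1.28 -0.2   5.86] M [-0.223 -0.073 -0.066] yaw 18.62 down err [ 0.0006 -0.001 ] jaw tilt 0.0002
Fstand [ 1.14 -0.6 ] Fz 5.86 load centre x -37.0 y -20.7
+x dots x [43.2 43.  42.9 42.8] y [ 66.   81.1  96.  110.8] card travel 73.3 slope -0.011
-x dots x [-41.6 -41.9 -41.6 -41.5] y [ 66.4  81.1  96.2 111. ] card travel 73.5 slope 0.005
Fstand [ 0.41 -1.33] Fz 5.39 load centre x -21.9 y 1.0
```

>>> arm_command(xyz=[[-0.033,0.095,0],[-0.033,0.095,0],[-0.033,0.095,0],[-0.033,0.095,0],[-0.033,0.095,0],[-0.033,0.095,0],[0,0,0]], turn=[[0,0,0],[0,0,0],[0,0,0],[0,0,0],[0,0,0],[0,0,0],[0,0,0]])

```text
t: 17.52
tool_pos: [0.5113, -0.0877, 0.2257]
orientation: [1.832, 2.551, -0.001]
force: [2.0, -1.3, 4.9]
opening: 0.0503
```

```bash
python3 - <<'E'
from h import *
st(); bal(); p=dots(); bal()
E
```

```text
t 17.52 tip stand xy mm [ 0.4 63.4] tip z 39.72 F [ 2.05 -1.25  4.92] M [-0.24  -0.276  0.027] yaw 18.63 down err [ 0.0001 -0.0007] jaw tilt -0.0001
Fstand [ 1.53 -1.85] Fz 4.92 load centre x -20.6 y 5.7
+x dots x [43.  42.7 42.5 42.3] y [ 72.5  87.6 102.5 117.3] card travel 79.8 slope -0.016
-x dots x [-42.3 -42.2 -42.  -42. ] y [ 72.   87.1 102.1 116.9] card travel 79.4 slope 0.006
Fstand [ 0.69 -1.89] Fz 5.35 load centre x 4.6 y 16.5
```

>>> arm_command(xyz=[[-0.049,0.142,0],[-0.049,0.142,0],[-0.049,0.142,-0.01],[-0.049,0.142,-0.01],[-0.049,0.142,-0.01],[-0.049,0.142,-0.01],[0,0,0]], turn=[[0,0,0],[0,0,0],[0,0,0],[0,0,0],[0,0,0],[0,0,0],[0,0,0]])

```text
t: 18.45
tool_pos: [0.5082, -0.0791, 0.2253]
orientation: [1.833, 2.551, -0.001]
force: [0.6, -0.5, 7.0]
opening: 0.05
```

```bash
python3 - <<'E'
from h import *
st(); bal(); p=dots(); bal()
E
```

```text
t 18.45 tip stand xy mm [ 0.2 72.5] tip z 39.31 F [ 0.64 -0.55  7.02] M [-0.259 -0.155  0.034] yaw 18.62 down err [-0.0003 -0.0007] jaw tilt -0.0006
Fstand [ 0.43 -0.73] Fz 7.02 load centre x -2.3 y -22.7
+x dots x [42.5 42.1 41.6 41.2] y [ 81.9  96.9 111.9 126.6] card travel 89.1 slope -0.029
-x dots x [-42.6 -42.7 -42.8 -42.8] y [ 80.3  95.3 110.3 125.1] card travel 87.6 slope -0.006
Fstand [-0.09 -2.11] Fz 7.56 load centre x 11.0 y 17.6
```

>>> arm_command(xyz=[[-0.049,0.142,0.02],[-0.049,0.142,0],[-0.049,0.142,0],[-0.049,0.142,-0.01],[-0.049,0.142,-0.01],[0,0,0]], turn=[[0,0,-0.005],[0,0,-0.005],[0,0,-0.005],[0,0,0],[0,0,0],[0,0,0]])

```text
t: 19.25
tool_pos: [0.5056, -0.0719, 0.2251]
orientation: [-1.852, -2.537, 0.002]
force: [0.9, -1.3, 6.5]
opening: 0.0503
```

```bash
python3 - <<'E'
from h import *
st(); bal(); p=dots(.038); bal()
E
```

```text
t 19.25 tip stand xy mm [ 0.1 80.1] tip z 39.06 F [ 0.86 -1.29  6.54] M [-0.251 -0.125  0.032] yaw 17.76 down err [-0.001  -0.0005] jaw tilt -0.0011
Fstand [ 0.4 -1.5] Fz 6.54 load centre x -5.6 y 0.1
+x dots x [42.3 41.7 41.  40.4] y [ 88.6 103.9 118.8 133.8] card travel 96.3 slope -0.043
-x dots x [-43.9 -44.  -44.4 -44.7] y [ 85.8 100.8 115.9 130.9] card travel 93.4 slope -0.019
Fstand [-0.24 -1.45] Fz 6.8 load centre x 15.6 y 3.4
```

>>> arm_command(xyz=[[-0.07,-0.024,0.01],[-0.033,0.095,0],[-0.033,0.095,0],[-0.033,0.095,0],[-0.033,0.095,0],[0,0,0]], turn=[[0.0013,-0.0038,0],[0,0,-0.01],[0,0,-0.01],[0,0,-0.01],[0,0,0],[0,0,0]])

```text
t: 20.05
tool_pos: [0.5028, -0.0681, 0.224]
orientation: [-1.889, -2.509, -0.002]
force: [0.6, -0.2, 0.6]
opening: 0.0501
```

```bash
python3 - <<'E'
from h import *
st(); bal(); p=dots(.038); bal()
cv2.imwrite("pics/w5.png",ortho(p,.036,c=O+A.T@np.array([0,.13]),half=.12,px=.0004)[...,::-1])
E
```

```text
t 20.05 tip stand xy mm [-1.3 84.6] tip z 38.03 F [ 0.61 -0.24  0.57] M [-0.048  0.014 -0.026] yaw 16.05 down err [0.0003 0.0016] jaw tilt 0.0007
Fstand [ 0.5  -0.43] Fz 0.57 load centre x -211.4 y 67.9
+x dots x [41.8 41.3 40.8 40.1] y [ 92.8 107.8 122.7 137.6] card travel 100.1 slope -0.038
-x dots x [-44.6 -44.  -44.4 -44.8] y [ 90.6 104.7 119.7 134.7] card travel 97.2 slope -0.009
Fstand [-0.24 -0.3 ] Fz -0.45 load centre x 39.3 y -4.4
```

View pics/w5.png

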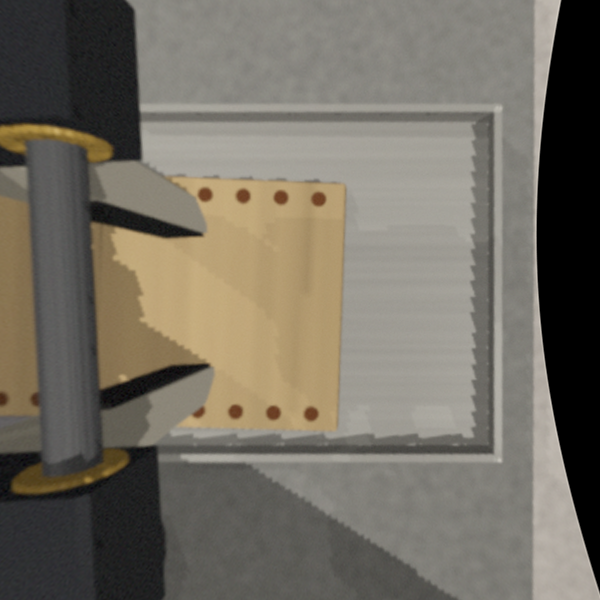

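The card is flat-ish, with its leading edge at column 345, about 3 mm ahead on the +x side. Its trailing edge has dropped off the pile, so the press is gone. The tray is square in this view. Now I lift clear, reset the tool yaw and press again.

>>> arm_command(xyz=[[0,0,0.3],[0.05,0.02,0],[0,0,0],[0,0,-0.2],[0,0,-0.1],[0,0,-0.05],[0,0,0],[0,0,0]], turn=[[0,0,0],[0,0,0.035],[0,0,0.035],[0,0,0],[0,0,0],[0,0,0],[0,0,0],[0,0,0]])

```text
t: 21.1
tool_pos: [0.504, -0.0683, 0.2245]
orientation: [1.8, 2.573, 0.004]
force: [-1.4, -0.7, 0.6]
opening: 0.0499
```

>>> arm_command(xyz=[[0,0,-0.04],[0,0,0],[0,0,0]], turn=[[0,0,0],[0,0,0],[0,0,0]])

```text
t: 21.48
tool_pos: [0.504, -0.0683, 0.224]
orientation: [1.8, 2.573, 0.004]
force: [-0.2, -0.3, 0.4]
opening: 0.0502
```

>>> arm_command(xyz=[[0,0,-0.03],[0,0,0],[0,0,0]], turn=[[0,0,0],[0,0,0],[0,0,0]])

```text
t: 21.85
tool_pos: [0.5041, -0.0683, 0.2238]
orientation: [1.8, 2.573, 0.004]
force: [-0.0, 1.1, 1.1]
opening: 0.0499
```

>>> arm_command(xyz=[[0,0,-0.03],[0,0,0],[0,0,0]], turn=[[0,0,0],[0,0,0],[0,0,0]])

```text
t: 22.22
tool_pos: [0.5041, -0.0683, 0.2237]
orientation: [1.8, 2.573, 0.004]
force: [-1.8, 0.5, 5.3]
opening: 0.0503
```

>>> arm_command(xyz=[[0,0,-0.03],[0,0,0],[0,0,0]], turn=[[0,0,0],[0,0,0],[0,0,0]])

```text
t: 22.6
tool_pos: [0.5043, -0.0683, 0.2237]
orientation: [1.799, 2.573, 0.004]
force: [-1.2, 0.6, 6.6]
opening: 0.0502
```

```bash
python3 - <<'E'
from h import *
st(); bal(); p=dots(.037); bal()
E
```

```text
t 22.6 tip stand xy mm [-0. 84.] tip z 37.66 F [-1.24  0.64  6.58] M [-0.066  0.55  -0.003] yaw 20.06 down err [0.0032 0.0008] jaw tilt 0.0033
Fstand [-0.96  1.01] Fz 6.58 load centre x -55.7 y -10.7
+x dots x [42.5 41.7 41.1 40.5] y [ 92.7 107.4 122.4 137.3] card travel 99.8 slope -0.045
-x dots x [-43.5 -44.  -44.5 -44.9] y [ 89.2 104.3 119.3 134.3] card travel 96.8 slope -0.031
Fstand [-1.48  1.16] Fz 6.32 load centre x -28.4 y -12.0
```

>>> arm_command(xyz=[[-0.033,0.095,0.01],[-0.033,0.095,0],[-0.033,0.095,0],[-0.033,0.095,0],[-0.033,0.095,0],[-0.033,0.095,0],[0,0,0]], turn=[[0,0,-0.005],[0,0,-0.005],[0,0,-0.005],[0,0,-0.005],[0,0,0],[0,0,0],[0,0,0]])

```text
t: 23.52
tool_pos: [0.5018, -0.0624, 0.2229]
orientation: [1.826, 2.556, 0.003]
force: [-0.4, 0.3, -0.0]
opening: 0.0502
```

```bash
python3 - <<'E'
from h import *
st(); bal(); p=dots(.037); bal()
E
```

```text
t 23.52 tip stand xy mm [-0.4 90.3] tip z 36.92 F [-0.43  0.32 -0.03] M [-0.073  0.039  0.079] yaw 18.92 down err [0.0019 0.0011] jaw tilt 0.0021
Fstand [-0.31  0.44] Fz -0.03 load centre x 150.5 y 5121.4
+x dots x [43.1 42.  41.7 41.4] y [ 96.7 110.6 125.5 140.3] card travel 102.8 slope -0.038
-x dots x [-43.7 -43.4 -43.6 -44. ] y [ 94.5 108.8 123.7 138.6] card travel 101.1 slope -0.009
Fstand [ 0.5  -0.23] Fz 0.51 load centre x -271.7 y 27.9
```

>>> arm_command(xyz=[[0,0,-0.05],[0,0,0],[0,0,-0.03],[0,0,0],[0,0,0]], turn=[[0,0,0],[0,0,0],[0,0,0],[0,0,0],[0,0,0]])

```text
t: 24.2
tool_pos: [0.502, -0.0626, 0.2224]
orientation: [1.825, 2.555, 0.003]
force: [-0.4, -0.5, 0.6]
opening: 0.0503
```

>>> arm_command(xyz=[[0,0,-0.03],[0,0,0],[0,0,0]], turn=[[0,0,0],[0,0,0],[0,0,0]])

```text
t: 24.58
tool_pos: [0.5021, -0.0626, 0.2224]
orientation: [1.825, 2.555, 0.004]
force: [-1.2, 0.3, 3.0]
opening: 0.0505
```

>>> arm_command(xyz=[[0,0,-0.02],[0,0,0],[0,0,0]], turn=[[0,0,0],[0,0,0],[0,0,0]])

```text
t: 24.95
tool_pos: [0.5021, -0.0626, 0.2223]
orientation: [1.825, 2.555, 0.004]
force: [-2.2, 1.2, 6.2]
opening: 0.0499
```

>>> arm_command(xyz=[[-0.033,0.095,0.005],[-0.049,0.142,0],[-0.065,0.189,0],[-0.065,0.189,0],[-0.065,0.189,0],[0,0,0]], turn=[[0,0,0],[0,0,-0.003],[0,0,-0.003],[0,0,-0.003],[0,0,0],[0,0,0]])

```text
t: 25.7
tool_pos: [0.4994, -0.0544, 0.2223]
orientation: [1.837, 2.546, 0.004]
force: [0.8, -0.8, 5.5]
opening: 0.05
```

```bash
cat >> h.py <<'E'
def tray(p,z=.0402):
    # far lip and +x lip bright/dark edges at lip-top height, in stand mm
    px=.0004; half=.13; yc=130; o=ortho(p,z,c=O+A.T@np.array([0,yc/1e3]),half=half,px=px); g=cv2.GaussianBlur(cv2.cvtColor(o,cv2.COLOR_RGB2GRAY),(3,3),0).astype(float); n=g.shape[0]
    gx=np.abs(np.diff(g,axis=1)); 
    for lo,hi,nm in ((198,216,"far"),):
        a=int((lo-yc)/1e3/px+n/2); b=int((hi-yc)/1e3/px+n/2); rows=np.arange(int(n/2-45/.4),int(n/2+45/.4),5)
        d=np.diff(g,axis=1)[:,a:b]; c=a+np.argmax(d[rows],1); c2=a+np.argmin(d[rows],1)
        for cc,t in ((c,"rise"),(c2,"fall")):
            y=(cc+.5-n/2)*px*1e3+yc; x=(n/2-rows)*px*1e3
            k=abs(y-np.median(y))<2; f=np.polyfit(x[k],y[k],1); print("tray",nm,t,"y at x=0",f[1].round(1),"dy/dx",f[0].round(4),k.sum(),len(k))
E
python3 - <<'E'
from h import *
st(); bal(); p=dots(.036); bal(); tray(p)
E
```

```text
t 25.7 tip stand xy mm [-0.  98.7] tip z 36.32 F [ 0.82 -0.78  5.48] M [-0.229  0.211  0.059] yaw 18.4 down err [0.0032 0.0008] jaw tilt 0.0033
Fstand [ 0.52 -1.  ] Fz 5.48 load centre x -68.4 y 7.0
+x dots x [43.5 44.1 44.8] y [113.8 128.8 143.7] card travel 106.2 slope 0.044
-x dots x [-43.4 -42.3 -41.7 -41.1] y [102.9 117.5 132.4 147.4] card travel 109.9 slope 0.052
Fstand [ 0.37 -0.3 ] Fz 5.93 load centre x -46.5 y -17.5
tray far rise y at x=0 206.3 dy/dx 0.0019 45 45
tray far fall y at x=0 199.0 dy/dx -0.0035 38 45
```

>>> arm_command(xyz=[[0.053,0.018,0],[0,0,0],[-0.033,0.095,0],[-0.033,0.095,0],[-0.033,0.095,0],[-0.033,0.095,0],[0,0,0]], turn=[[-0.001,0.0028,0],[0,0,0],[0,0,0.013],[0,0,0.013],[0,0,0.013],[0,0,0.006],[0,0,0]])

```text
t: 26.62
tool_pos: [0.4987, -0.0505, 0.2223]
orientation: [1.78, 2.588, 0.0]
force: [0.9, -1.0, 5.8]
opening: 0.05
```

```bash
python3 - <<'E'
from h import *
st(); bal(); p=dots(.036); bal()
E
```

```text
t 26.62 tip stand xy mm [  0.5 102.7] tip z 36.27 F [ 0.89 -1.01  5.85] M [-0.219 -0.     0.063] yaw 20.98 down err [ 0.0004 -0.0002] jaw tilt 0.0003
Fstand [ 0.52 -1.24] Fz 5.85 load centre x -28.7 y 4.2
+x dots x [42.8 42.8 42.7] y [119.6 134.6 149.6] card travel 112.1 slope -0.002
-x dots x [-43.6 -43.1 -43.1 -43.2] y [104.8 119.3 134.3 149.4] card travel 111.9 slope 0.007
Fstand [-0.59 -0.72] Fz 4.5 load centre x 20.1 y -18.2
```

>>> arm_command(xyz=[[-0.033,0.095,0],[-0.065,0.189,0],[-0.065,0.189,0],[-0.065,0.189,0],[-0.065,0.189,0],[-0.065,0.189,0],[-0.065,0.189,0],[0,0,0]], turn=[[0,0,0],[0,0,0],[0,0,0],[0,0,0],[0,0,0],[0,0,0],[0,0,0],[0,0,0]])

```text
t: 27.68
tool_pos: [0.4944, -0.0381, 0.2223]
orientation: [1.78, 2.588, 0.0]
force: [0.7, -0.1, 6.1]
opening: 0.0502
```

```bash
python3 - <<'E'
from h import *
st(); bal(); p=dots(.036); bal(); tray(p)
E
```

```text
t 27.68 tip stand xy mm [  0.5 115.8] tip z 36.28 F [ 0.72 -0.11  6.08] M [-0.182  0.025  0.027] yaw 20.97 down err [ 0.0003 -0.0001] jaw tilt 0.0003
Fstand [ 0.65 -0.34] Fz 6.08 load centre x -33.5 y -16.5
+x dots x [45.2 42.8 42.7 42.7] y [ 40.9 132.7 147.7 162.6] card travel 125.1 slope -0.022
-x dots x [-43.6 -43.1 -43.2 -43.2] y [118.  132.5 147.5 162.5] card travel 125.0 slope 0.007
Fstand [0.2  0.26] Fz 4.73 load centre x -23.6 y -46.6
tray far rise y at x=0 206.6 dy/dx 0.0 45 45
tray far fall y at x=0 200.1 dy/dx -0.0079 41 45
```

Straight and without slip. About 30 mm remains, so I drag 24 mm more.

>>> arm_command(xyz=[[-0.033,0.095,0],[-0.065,0.189,0],[-0.065,0.189,0],[-0.065,0.189,0],[-0.065,0.189,0],[-0.065,0.189,0],[-0.065,0.189,0],[-0.065,0.189,0],[-0.065,0.189,0],[-0.065,0.189,0],[-0.065,0.189,0],[-0.065,0.189,0]], turn=[[0,0,0],[0,0,0],[0,0,0],[0,0,0],[0,0,0],[0,0,0],[0,0,0],[0,0,0],[0,0,0],[0,0,0],[0,0,0],[0,0,0]])

```text
t: 29.22
tool_pos: [0.487, -0.0165, 0.2223]
orientation: [1.78, 2.588, -0.0]
force: [0.8, -2.1, 5.8]
opening: 0.0501
```

```bash
python3 - <<'E'
from h import *
st(); bal(); p=dots(.036); bal(); tray(p)
E
```

```text
t 29.23 tip stand xy mm [  0.5 138.6] tip z 36.28 F [ 0.8  -2.06  5.85] M [-0.373 -0.023  0.024] yaw 20.97 down err [ 0.0004 -0.0003] jaw tilt 0.0003
Fstand [ 0.09 -2.21] Fz 5.85 load centre x -19.9 y 8.8
+x dots x [42.7 42.8 42.7] y [155.5 170.4 185.4] card travel 147.9 slope 0.001
-x dots x [-43.7 -43.1 -43.1 -43.2] y [140.7 155.3 170.3 185.2] card travel 147.7 slope 0.009
Fstand [-0.32 -0.62] Fz 6.42 load centre x -3.4 y -26.4
tray far rise y at x=0 206.6 dy/dx 0.0004 45 45
tray far fall y at x=0 201.5 dy/dx -0.0077 38 45
```

>>> arm_command(xyz=[[-0.033,0.095,0.01],[-0.033,0.095,0],[-0.033,0.095,0],[-0.033,0.095,0],[-0.033,0.095,0],[-0.033,0.095,0],[0,0,0]], turn=[[0,0,0],[0,0,0],[0,0,0],[0,0,0],[0,0,0],[0,0,0],[0,0,0]])

```text
t: 30.15
tool_pos: [0.4849, -0.0107, 0.2223]
orientation: [1.78, 2.588, -0.0]
force: [-0.2, -0.5, 5.9]
opening: 0.0499
```

>>> arm_command(xyz=[[-0.033,0.095,0],[-0.033,0.095,0],[-0.016,0.047,0],[-0.016,0.047,0],[0,0,0]], turn=[[0,0,0],[0,0,0],[0,0,0],[0,0,0],[0,0,0]])

```text
t: 30.78
tool_pos: [0.4839, -0.008, 0.2223]
orientation: [1.78, 2.588, -0.0]
force: [0.1, -0.9, 6.5]
opening: 0.0501
```

```bash
python3 - <<'E'
from h import *
st(); bal(); p=dots(.036); bal(); tray(p)
E
```

```text
t 30.77 tip stand xy mm [  0.4 147.7] tip z 36.27 F [ 0.07 -0.91  6.52] M [-0.3   -0.083 -0.008] yaw 20.97 down err [ 0.0001 -0.0002] jaw tilt 0.0001
Fstand [-0.23 -0.88] Fz 6.52 load centre x 3.5 y -22.5
+x dots x [42.7 42.6 42.6] y [164.6 179.6 194.5] card travel 157.0 slope -0.004
-x dots x [-43.8 -43.2 -43.3 -43.3] y [149.8 164.4 179.4 194.3] card travel 156.8 slope 0.01
Fstand [-0.21 -1.72] Fz 5.64 load centre x -7.9 y -2.8
tray far rise y at x=0 206.6 dy/dx 0.0009 44 45
tray far fall y at x=0 204.8 dy/dx -0.0017 40 45
```

>>> arm_command(xyz=[[-0.016,0.047,0],[-0.016,0.047,0],[-0.016,0.047,0],[-0.016,0.047,0],[0,0,0]], turn=[[0,0,0],[0,0,0],[0,0,0],[0,0,0],[0,0,0]])

```text
t: 31.45
tool_pos: [0.4833, -0.0062, 0.2223]
orientation: [1.78, 2.588, -0.0]
force: [0.8, -1.7, 5.3]
opening: 0.0499
```

```bash
python3 - <<'E'
from h import *
st(); bal(); p=dots(.036); bal(); tray(p)
cv2.imwrite("pics/w6.png",ortho(p,.037,c=O+A.T@np.array([0,.17]),half=.08,px=.00027)[...,::-1])
E
```

```text
t 31.45 tip stand xy mm [  0.4 149.6] tip z 36.26 F [ 0.8  -1.72  5.3 ] M [-0.5   -0.125 -0.024] yaw 20.97 down err [ 0.0002 -0.0004] jaw tilt 0.0001
Fstand [ 0.2  -1.88] Fz 5.3 load centre x -15.4 y -30.7
+x dots x [42.7 42.6 42.6] y [166.2 181.2 196.1] card travel 158.6 slope -0.003
-x dots x [-43.8 -43.2 -43.2 -43.3] y [151.4 166.  181.  195.9] card travel 158.4 slope 0.011
Fstand [-0.03 -2.32] Fz 5.39 load centre x -2.2 y -11.9
tray far rise y at x=0 206.6 dy/dx -0.0012 40 45
tray far fall y at x=0 204.7 dy/dx -0.0017 30 45
```

View pics/w6.png

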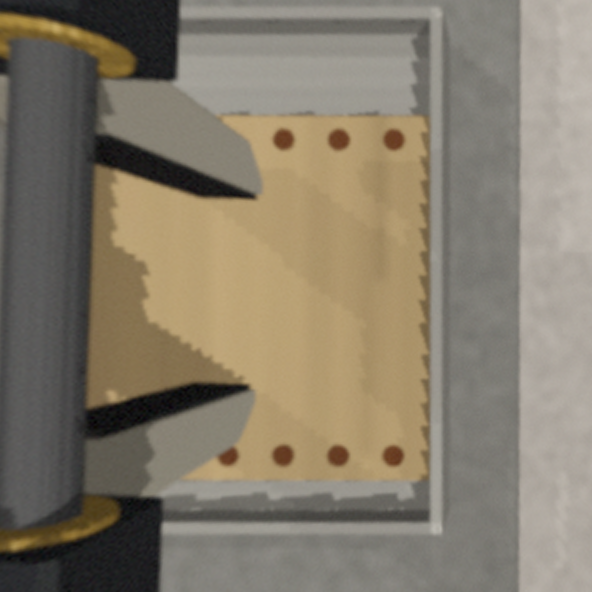

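>>> arm_command(xyz=[[-0.016,0.047,0],[-0.016,0.047,0],[-0.016,0.047,0],[-0.016,0.047,0],[0,0,0]], turn=[[0,0,0],[0,0,0],[0,0,0],[0,0,0],[0,0,0]])

```text
t: 32.12
tool_pos: [0.4827, -0.0043, 0.2222]
orientation: [1.78, 2.588, -0.0]
force: [0.9, -3.0, 5.2]
opening: 0.0504
```

```bash
python3 - <<'E'
from h import *
st(); bal(); p=dots(.036); bal(); tray(p)
E
```

```text
t 32.12 tip stand xy mm [  0.4 151.5] tip z 36.24 F [ 0.93 -2.99  5.25] M [-0.481 -0.101  0.006] yaw 20.97 down err [ 0.0002 -0.0004] jaw tilt 0.0001
Fstand [-0.1  -3.13] Fz 5.25 load centre x -8.2 y 18.0
+x dots x [42.7 42.6 42.6] y [166.2 181.1 196.2] card travel 158.6 slope -0.002
-x dots x [-44.3 -43.3 -43.2 -43.3] y [151.7 166.  181.  196. ] card travel 158.5 slope 0.019
Fstand [ 0.06 -2.91] Fz 4.13 load centre x -6.5 y 14.0
tray far rise y at x=0 206.6 dy/dx 0.0002 40 45
tray far fall y at x=0 204.8 dy/dx -0.0015 29 45
```

The card has stopped while the fingers slip at the friction limit (0.6 × press), and both sides read the same, so it is home. I lift off straight up.

>>> arm_command(xyz=[[0,0,0.03],[0,0,0.03],[0,0,0.1],[0,0,0.5],[0,0,2],[0,0,4],[0,0,4],[1.5,-4,3],[2,-5,2],[0,0,0],[0,0,0],[0,0,0]], turn=[[0,0,0],[0,0,0],[0,0,0],[0,0,0],[0,0,0],[0,0,0],[0,0,0],[0,0,0],[0,0,0],[0,0,0],[0,0,0],[0,0,0]])

```text
t: 33.67
tool_pos: [0.517, -0.0932, 0.3776]
orientation: [-1.778, -2.588, 0.001]
force: [0.4, 0.8, -0.0]
opening: 0.0502
```

```bash
python3 - <<'E'
from h import *
st(); p=dots(.036); tray(p)
cv2.imwrite("pics/w7.png",ortho(p,.036,c=O+A.T@np.array([0,.09]),half=.15,px=.0005)[...,::-1])
E
```

```text
t 33.67 tip stand xy mm [ 3.9 56.3] tip z 191.63 F [ 0.36  0.83 -0.04] M [-0.075  0.083 -0.042] yaw 21.03 down err [-0.0022  0.0007] jaw tilt -0.0018
+x dots x [45.9 45.8 45.7 45.6 45.5 45.4 42.7 42.5 42.6 42.6 42.6 42.6] y [-35.4 -20.3  -5.4   9.5  24.3  39.2 121.2 136.3 151.2 166.2 181.  196.2] card travel 158.7 slope -0.018
-x dots x [-39.3 -39.3 -39.6 -39.8 -39.9 -40.1 -43.3 -43.3 -43.4 -43.3 -43.4 -43.4] y [-35.5 -20.6  -5.9   9.   23.9  38.7 121.2 136.1 151.2 166.2 181.2 196.2] card travel 158.7 slope -0.022
tray far rise y at x=0 206.5 dy/dx -0.0008 43 45
tray far fall y at x=0 203.5 dy/dx -0.0029 41 45
```

View pics/w7.png

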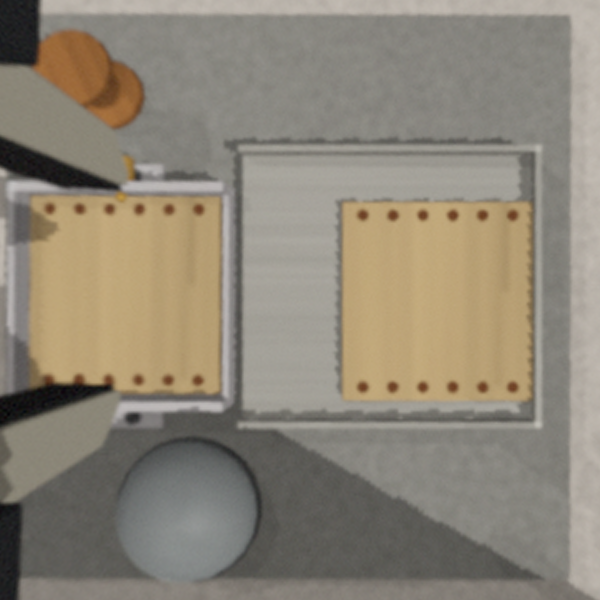

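```bash
python3 - <<'E'
from h import *
print(robot.close_job())
E
```

```text
the job is handed in; nothing more can be done
None
```

The top plywood card is off the pile and home on the tray, flat and square against the far lip. The job was handed in at about 34 s of the 72 s limit, and it reports no verdict.

I pressed with two spread fingertips at about 6 to 10 N until the card was past the plunger. After that I dragged it over the sill and along the tray at about 5 to 7 N until it stopped and the fingers slipped on it.

**Last checks, with the arm lifted clear:**
- **Card home:** both dot rows read the same, 158.7 mm of travel, with almost no slope. The leading edge is at 206.7 mm against a lip inner face at about 206.5 mm.
- **Tray:** the far lip stayed at 206.3 to 206.6 mm throughout the drag.
- **Others:** the bobbin and magnifier look unmoved, and the middle card is still in the stand. I did not check the bystanders off the board again.

**What did not go smoothly:**
- **Yaw:** the card turned by up to about 0.06 rad at times because the two fingers pressed unevenly. I corrected this by adjusting the tool's tilt and yaw.
- **Lost contact:** as the card stepped down off the pile and then off the sill, the fingers came off it twice. I pressed down again each time.
- **Middle card:** it appears to have crept forward 1 to 2 mm to rest against the sill, which is within its play.
- **Tray position:** early estimates of the lip position differed from the final ones by about 3 mm. I had read the lip's inner edge as its outer one, and the stop was confirmed by contact.

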